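Slide the sign holder into the counter rail

ROBOT

A 6-joint arm with a two-finger parallel gripper is mounted at the origin on a cart in front of the work surface, level with it; the furniture and walls round the work are solid. World frame = base frame: x ahead of the robot, y to its left, z up, the work surface at z = 0. Lengths are in m, angles in degrees, forces in N, time in s.
With the tool pointing down it reaches from about 0.25 to 0.725 m from the base axis. Payload 9.7 kg.
Tool frame: the origin (TCP) lies at the very end of the fingers, on their centre line; the grasp point (between the pads) lies 19 mm behind it; z points along the fingers, y is the line along which they close (so a half turn about z gives the same grasp; the last joint's range is limited). The gripper opens to 85 mm and grips with 20 to 120 N. Pads are 22 mm wide; open, the fingers measure 114 mm over their backs; the gripper's body (76 mm by 85 mm) begins 54 mm behind the grasp point. The pads swing forward as they close: fully open they stand 13 mm farther back than shut.
Start: joints at [45.149, 4.979, 10.078, 95.1, 0, 90], TCP at [0.388, 0.39, 0.231] pointing down, gripper open.
Joint ranges: [-179.16, 179.16], [-48.56, 103.87], [-65.8, 70.77], [-126.05, 130.52], [-82.76, 87.17], [-180, 180]. Speed limits (degrees/s): [127.2, 127.2, 147.25, 180, 180, 180].

INTERFACE

Orientations are given as [roll, pitch, yaw] about the fixed x, y, z axes, in that order (R = Rz(yaw) Ry(pitch) Rx(roll)).
In Python, from workcell import bot gives the robot as it stands.
- The arm moves only by the tool step_arm, never from a script. Its argument "targets" is a list of rows, each a list of 3 entries, a list of its own where there are three numbers: the opening, from 0 (shut) to 1 (fully open), then the shift along the world's x, y, z in mm, then the turn, a rotation vector about the world's x, y, z in rad. In form: [[grip, [tx, ty, tz], [wx, wy, wz]], ...]. A call has 1 to 8 rows; each row is the pose to reach, as a shift and turn from the pose commanded when the call began; what a row does not reach only later rows make up. A row lasts 1/10 s, in which the tool goes at most 50 mm and 8.59 degrees, less where a joint would pass 70% of its speed; a pose out of reach is approached as far as the arm can. A call with a gripper value outside its range is refused whole. The fingers move at their own pace and stop on an object; "force" is the grip in N (left out, the last holds). Time passes only in rows, so rows that repeat a pose let the fingers close. It gives the time, the measured TCP pose, the force, the opening and the grip force at its end, in the units of the state.
- bot.get_obs(): the state, without advancing time (a new reading comes with each control period).
- bot.camera(name): name is "scene" or "top" or "wrist"; returns (picture, depth): 420x560x3 uint8, red, green, blue; 420x560 float32, m along the optical axis (not along the pixel's ray), 0 where there is no reading.
- bot.camera_params(name): a dict with "K" (3x3 intrinsics, pixels), "R" (3x3) and "t" (3): a world point X has camera coordinates R X + t. Camera axes: x right, y down, z forward; pixel columns grow to the right and rows downward; lengths in m; the calibration is good to about 2 mm. A picture is of the moment at which its call begins: read the wrist's pose just before it. camera_params takes no time and is no camera call; for the wrist camera it gives the pose at the moment of the call.
- bot.job_done(): hands the job in; it is judged then, once.
The state is a dict: "time": time; "q": joint angles; "qd": joint speeds; "joint_efforts": joint torques, N m; "ee_pos": TCP position; "tcp_rot": TCP orientation; "wrist_force": force on the tool from outside, world axes, zero at the start; "torque": the same for the moment, N m; "opening": finger opening in m; "grasp_force": force on a finger pad.
Only numpy, scipy, OpenCV 4.12 (cv2) and the standard library are available. Lean on these libraries where they do the work, as an engineer would, in place of code of your own. Each camera call takes 0.05 s, during which the arm holds its last target. There are 200 camera calls.

TASK

Take the T-shaped sign holder off its two-pronged hanging stand and slide its foot into the counter rail from the rail's open end. Push it along until it has clicked past the side catch and sits trapped between the catch and the sprung buffer, then let go; leave the cups, mug, bottle and bobbin where they stand.

Things in the scene. Friction and masses are not known exactly. Their poses are not given: they have to be found in the camera images.
- holder: T-shaped sign holder, 0.1-0.2 kg, symmetric by a half turn about z. Origin: centre of the foot's underside; z up the stem, x along the foot's long side, y along the cross bar. Brass foot 60 (x) x 40 (y) x 8 mm; wood stem 24 (x) x 12 (y) mm, z = 8 to 80 mm; wood bar 14 (x) x 100 (y) mm, z = 80 to 100 mm. It hangs upright by the bar's underside on the stand's prongs, foot 50 mm over the counter.
- holder_grip (a point): point on the stem's axis, 45 mm above the foot's underside; axes as holder. A good low grip across the stem's 24 mm, fingers closing along the holder's x. Held or pushed high up, at the bar, the holder tips in the rail and can bind.
- fork: fixed hanging stand, dark wood, two level steel prongs 8 mm thick. Origin on the counter below the hanging place. Prongs along x at y = +-34 mm, top at z = 130, free ends at x = -26 mm (toward the robot) with tips turned up to 142 mm; back board x = 66 to 80, 90 mm wide, up to z = 134. Base x = -10 to 85, y = +-50, 10 mm thick. Holder's yaw is the stand's within 0.04 rad.
- track: fixed steel rail, undercut channel along its x. Origin on the counter. Wood base 6 mm thick, x = -135 to 120, 74 mm wide; x = -135 to -75 is an apron level with the channel floor (z = 6). Channel x = -75 to 115: 43.5 mm wide, 10 mm high inside, lips' top z = 21, 22 mm slot between the lips for the stem: the foot enters only along +x from the apron. Closed at +x.
- track_mouth (a point): centre of the channel's open end, on the floor (track x = -75, z = 6 mm); axes as track, +x into the channel. The walls flare over the first 12 mm. The stop block differs in place, no pose is given: its rigid stop face lies 105 to 150 mm past this point. Its saddle over the lips begins 22 mm behind the face, 30 mm high, thumb nut to 40 mm; side strip and catch housing at +y to 23 mm.
- catch (a joint): travel (m) of the stop block's brass side catch: 0 = sprung 7 mm out into the channel, 0.005 to 0.007 = held back by a foot beside it. Spring 1.2 to 2.6 N; the foot pushes its ramp aside with some 2 to 10 N along the rail. Its square back lies 62 mm before the rigid stop face and snaps out behind the 60 mm foot when that is far enough in.
- buffer (a joint): travel (m) of the sprung buffer on the stop face: 0 = free, standing 6.5 mm out; 0.0065 = fully in, the foot meets the rigid face. Spring 1.5 to 4.8 N. A foot trapped by the catch keeps it about 4 mm in. To make the catch snap, press the foot on until the rigid face is felt (15 to 20 N).
- cup_a: bystander: clay cup, 55 mm wide, 53 mm high; origin centre of underside
- cup_b: bystander: clay cup, 55 mm wide, 52 mm high; origin centre of underside. Close behind it stands a fixed wooden stool, 0.36 m high, with its front near world x = 0.63, y from -0.02 to 0.28: keep the gripper's body and wrist clear of it when turning or swinging across.
- bottle_a: bystander: small corked glass bottle, 38 mm wide, 98 mm high; origin centre of underside
- bobbin_a: bystander: bobbin of thread, 32 mm wide, 48 mm high; origin centre of underside
- mug: bystander: tin mug with a handle, 80 x 109 mm, 72 mm high; origin centre of underside

How it is judged (in metres and radians):
On the way, in this order (a step that is already met when the one before it is completed fails the run):
1. the holder is off the stand, clear of its prongs (contact force between holder and fork below 0.01 N and distance between holder and fork above 0.13 m), for 0.1 s.
2. the holder's foot has entered the channel from the open end (x of holder in the frame of track between -0.085 and 0.06 m and y of holder in the frame of track between -0.005 and 0.005 m and z of holder in the frame of track below 0.01 m), for 0.05 s.
3. the foot has pushed the side catch back (value of joint catch above 0.003 m), for 0.05 s.
At the end, for the whole second after the job is handed in: The holder stands upright (0.1 rad) in the rail, foot under the lips (within 5 mm of the centre line, underside under 10 mm high), the side catch sprung out behind it (travel under 2 mm), the buffer kept pressed in by the foot (over 2 mm), at rest and released (value of joint catch below 0.002 m and value of joint buffer above 0.002 m and x of holder in the frame of track between -0.015 and 0.06 m and y of holder in the frame of track between -0.005 and 0.005 m and z of holder in the frame of track below 0.01 m and angle between holder's own z axis and vertical below 0.1 rad and linear speed of holder below 0.01 m/s); the robot touches nothing.
It fails at once if a cup, the mug, the bottle or the bobbin is moved more than 30 mm (distance of any of cup_a, cup_b, bottle_a, bobbin_a, mug from where it was at the start of the episode above 0.03 m).
It also fails if it takes over 58 s, if anything falls off the work surface, if the arm or the gripper's body presses on something with over 40 N, if the wrist force passes 120 N, or if a joint passes its speed limit or range.

## Working session

There is one attempt and no reset: what is moved stays moved. The work goes in short steps, Python scripts to look and compute and a tool call to move; the robot and the scene stay as the last step left them, time stands still between calls to the robot, and variables do not carry over. Pictures are saved under pics/ and viewed, at most 10 in all, crops included, and the job is handed in when it is done.

Besides the shell and the picture viewer there is one more tool, called after ">>>" by a JSON object that holds its "api" and its "payload", one argument or row to a line. step_arm: Moves the arm, as the interface text tells. Its arguments: {"type":"object","properties":{"targets":{"type":"array","items":{"type":"array"}},"force":{"type":"number"}},"required":["targets"]}

```bash
mkdir -p pics; cat > h.py <<'E'
import numpy as np,cv2
from workcell import bot
def shot(n):
    p=bot.camera_params(n); im,d=bot.camera(n)
    return im,d,p
def cloud(d,p):
    K,R,t=[np.array(p[k]) for k in('K','R','t')]
    v,u=np.indices(d.shape); c=np.stack([(u-K[0,2])/K[0,0]*d,(v-K[1,2])/K[1,1]*d,d],-1)
    w=(c-t)@R; w[d==0]=np.nan
    return w
E
python3 - <<'E'
from h import *
for n in('scene','top'):
    im,d,p=shot(n); np.savez(''+n,im=im,d=d,**{k:np.array(p[k]) for k in p if k in'KRt'})
    cv2.imwrite(f'pics/{n}0.png',im[:,:,::-1]); print(n,-np.array(p['R']).T@p['t'])
print({k:np.round(v,3) for k,v in bot.get_obs().items()})
E
```

```text
scene [ 0.94439689 -0.39689405  1.27310687]
top [0.33250691 0.0199806  1.08314478]
{'time': np.float64(0.1), 'q': array([4.5149e+01, 5.0070e+00, 1.0041e+01, 9.5098e+01, 1.0000e-03,
       9.0001e+01]), 'qd': array([ 0.049,  0.023,  0.095, -0.065,  0.027, -0.075]), 'joint_efforts': array([-2.0000e-03, -5.2156e+01,  4.6565e+01,  1.6000e-02, -0.0000e+00,
        0.0000e+00]), 'ee_pos': array([0.388, 0.39 , 0.231]), 'tcp_rot': array([-1.79935e+02, -1.00000e-03,  1.35147e+02]), 'wrist_force': array([-0.71 ,  0.339,  0.158]), 'torque': array([-0.03 , -0.102, -0.042]), 'grasp_force': np.float64(0.0), 'opening': np.float64(0.086)}
```

View pics/scene0.png

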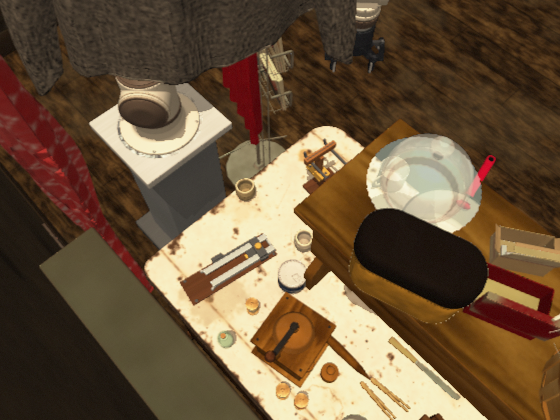

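View pics/top0.png

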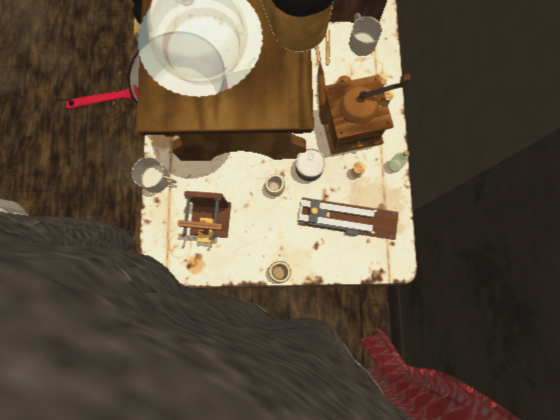

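```bash
python3 - <<'E'
from h import *
z=np.load('top.npz'); im=z['im'];w=cloud(z['d'],z)
a=cv2.resize(im[180:250,170:245],None,fx=5,fy=5,interpolation=2)
b=cv2.resize(im[185:255,290:405],None,fx=6,fy=6,interpolation=2)[:350]
a=cv2.resize(im[180:250,165:235],None,fx=4,fy=4,interpolation=2); b=cv2.resize(im[190:245,290:405],None,fx=4,fy=4,interpolation=2)
o=np.zeros((290,760,3),np.uint8); o[:280,:280]=a; o[:220,290:750]=b
cv2.imwrite('pics/top_c.png',o[:,:,::-1])
# world-frame height map, regions
def comp(lo,hi,box):
    m=(w[...,2]>lo)&(w[...,2]<hi)&(w[...,0]>box[0])&(w[...,0]<box[1])&(w[...,1]>box[2])&(w[...,1]<box[3])
    n,l,s,c=cv2.connectedComponentsWithStats(m.astype(np.uint8))
    for i in range(1,n):
        if s[i,4]<15: continue
        P=w[l==i]; r=cv2.minAreaRect(P[:,:2].astype(np.float32)*1000)
        print(lo,hi,'px',s[i,:5],'mean',P.mean(0).round(4),'zmax',P[:,2].max().round(3),'rect',np.round(r[0],1),np.round(r[1],1),round(r[2],1))
B=(.2,.65,-.4,.4)
print('counter z',np.nanmedian(w[240:270,330:380,2]))
comp(.135,.17,B); comp(.115,.135,B); comp(.003,.012,(.3,.6,-.35,0)); comp(.016,.028,B);comp(.028,.11,B)
E
```

```text
counter z -8.350356601803495e-05
0.135 0.17 px [452 141  16  42 274] mean [ 0.6015 -0.3885  0.1531] zmax 0.17 rect [ 603.1 -387.8] [91.9 12.6] 6.5
0.135 0.17 px [177 220  45  11 303] mean [0.4686 0.2024 0.149 ] zmax 0.155 rect [469.4 203.3] [99.7 14.6] 83.6
0.115 0.135 px [449 147  12  38 152] mean [ 0.601  -0.3885  0.1248] zmax 0.135 rect [ 603.5 -388. ] [91.  11.8] 7.2
0.115 0.135 px [184 191  39  32 396] mean [0.5263 0.1998 0.1304] zmax 0.135 rect [514.4 201.4] [88.6 69.5] 85.3
0.115 0.135 px [182 227   5   8  24] mean [0.4597 0.2411 0.1295] zmax 0.135 rect [459.7 241.5] [ 8.2 15.5] 75.2
0.115 0.135 px [197 228   8   4  19] mean [0.46   0.2032 0.1281] zmax 0.134 rect [460.4 204.1] [12.8  6. ] 89.4
0.115 0.135 px [212 230   4   8  23] mean [0.4527 0.1736 0.1298] zmax 0.134 rect [450.9 174.4] [ 7.8 16.8] 85.8
0.003 0.012 px [301 197  10   4  26] mean [ 0.5542 -0.0474  0.0057] zmax 0.009 rect [554.8 -47.5] [24.   7.9] 81.8
0.003 0.012 px [ 320  200   78   42 1161] mean [ 0.4945 -0.2102  0.0062] zmax 0.012 rect [ 495.2 -179.8] [204.5  82.7] 80.6
0.003 0.012 px [301 206   9   9  56] me
[... 1871 characters left out ...]
ct [584.9  33.5] [47.3 52.2] 25.4
0.028 0.11 px [218 197  10  10  63] mean [0.5344 0.1614 0.0657] zmax 0.109 rect [533.9 164.7] [ 9.7 24.8] 25.3
0.028 0.11 px [190 199  25   8 142] mean [0.5365 0.211  0.0703] zmax 0.109 rect [536.5 210.8] [64.3  1.8] 84.5
0.028 0.11 px [308 200  12  23 183] mean [ 0.5166 -0.0652  0.0324] zmax 0.043 rect [517.1 -65.4] [22.8 57.5] 80.3
0.028 0.11 px [200 218  13   5  52] mean [0.4942 0.2025 0.058 ] zmax 0.062 rect [493.9 204. ] [30.6 10.6] 87.4
0.028 0.11 px [197 229  17  14 170] mean [0.4527 0.2052 0.0626] zmax 0.11 rect [452.9 206.1] [30.6 38.9] 3.5
0.028 0.11 px [268 261  23  22 192] mean [0.3644 0.0245 0.0477] zmax 0.055 rect [365.5  25.2] [54.4 51.4] 89.1
```

View pics/top_c.png

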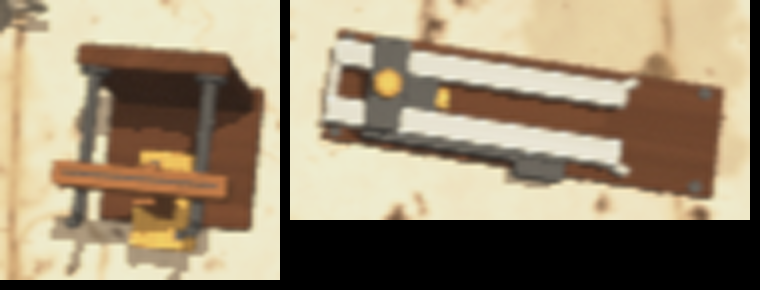

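>>> {"api": "step_arm", "payload": {
  "targets": [
    [1,[10,-20,49],[0,0,-0.15]],
    [1,[20,-60,69],[0,0,-0.3]],
    [1,[35,-100,69],[0,0,-0.45]],
    [1,[50,-140,69],[0,0,-0.6]],
    [1,[60,-170,69],[0,0,-0.75]],
    [1,[67,-187,69],[0,0,-0.9]],
    [1,[67,-187,69],[0,0,-0.9]],
    [1,[67,-187,69],[0,0,-0.9]]
  ],
  "force": 60
}}

```text
time: 0.9
ee_pos: [0.4549, 0.2028, 0.3001]
tcp_rot: [-180.0, 0.0, 83.7]
wrist_force: [-0.3, 0.6, 0.6]
opening: 0.0854
grasp_force: 0.0
```

```bash
python3 - <<'E'
from h import *
o=bot.get_obs(); print(o['q'],o['ee_pos'],o['tcp_rot'],o['wrist_force'])
im,d,p=shot('wrist'); np.savez('w1',im=im,d=d,**{k:np.array(p[k]) for k in 'KRt'})
R=np.array(p['R']);print('cam',-R.T@p['t'],R[2]); cv2.imwrite('pics/w1.png',im[:,:,::-1])
E
```

```text
[2.40263589e+01 9.69383460e-03 1.27071538e+01 1.02724220e+02
 1.33107476e-02 1.20335005e+02] [0.45486934 0.20284417 0.30005097] [-1.79970181e+02  2.02695305e-03  8.36913516e+01] [-0.29630827  0.60657012  0.64095498]
cam [0.46317915 0.27453219 0.44242491] [-0.03156135 -0.28158961 -0.95901573]
```

View pics/w1.png

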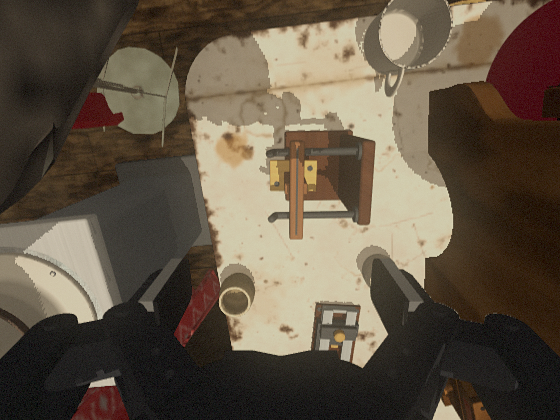

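The wrist view shows the bar running from (297,143) to (297,238) over the two prongs. The rail's stop end is at (337,330).

```bash
cat >> h.py <<'E'
def rect(w,lo,hi,box,nmin=15):
    m=(w[...,2]>lo)&(w[...,2]<hi)&(w[...,0]>box[0])&(w[...,0]<box[1])&(w[...,1]>box[2])&(w[...,1]<box[3])
    n,l,s,c=cv2.connectedComponentsWithStats(m.astype(np.uint8))
    for i in range(1,n):
        if s[i,4]<nmin: continue
        P=w[l==i]; r=cv2.minAreaRect(P[:,:2].astype(np.float32)*1000)
        u,sv,vt=np.linalg.svd(P[:,:2]-P[:,:2].mean(0),full_matrices=False)
        print('px',s[i,:5],'mean',P.mean(0).round(4),'zmed',np.median(P[:,2]).round(4),'rect',np.round(r[0],1),np.round(r[1],1),round(r[2],1),'pca',round(np.degrees(np.arctan2(vt[0,1],vt[0,0]))%180,2))
E
python3 - <<'E'
from h import *
for f in('w1','top','scene'):
    z=np.load(f+'.npz'); w=cloud(z['d'],z); print(f)
    rect(w,.142,.16,(.42,.52,.1,.3),50)
    rect(w,.122,.1375,(.52,.58,.1,.3),30)  # board
    print('rail lips'); rect(w,.0165,.026,(.4,.6,-.3,0),100)
    print('apron');rect(w,.003,.01,(.4,.6,-.32,-.205),100)
E
```

```text
w1
px [ 289  141   16   99 1402] mean [0.4708 0.204  0.1497] zmed 0.1498 rect [470.7 201.6] [99.2 14. ] 83.6 pca 83.42
px [ 341  140   35   86 1597] mean [0.5399 0.2018 0.1323] zmed 0.1333 rect [533.9 199. ] [89.5 33.7] 84.8 pca 86.25
rail lips
px [315 309  44  41 650] mean [ 0.5125 -0.0584  0.0209] zmed 0.021 rect [518.  -69.2] [77.9 67.7] 80.4 pca 43.54
px [340 341  13  21 200] mean [ 0.5299 -0.109   0.0214] zmed 0.0214 rect [ 530.  -110.6] [42.3 16.5] 80.5 pca 81.39
apron
top
px [177 220  45  10 287] mean [0.469  0.2026 0.1496] zmed 0.1498 rect [469.5 203.3] [99.7 14.3] 83.7 pca 83.79
px [184 191  39  14 303] mean [0.5389 0.1999 0.1324] zmed 0.133 rect [534.8 199.5] [89.  30.8] 88.4 pca 86.69
rail lips
px [298 200  74  36 654] mean [ 0.4885 -0.1176  0.0208] zmed 0.0208 rect [ 489.6 -115.5] [194.   56.1] 67.2 pca 72.65
px [319 203  58  14 342] mean [ 0.5213 -0.1501  0.021 ] zmed 0.021 rect [ 521.  -153.3] [147.5  19.1] 81.7 pca 80.73
apron
px [367 207  31  35 693] mean [ 0.4855 -0.246   0.0062] zmed 0.0061 rect [ 484.7 -241.7] [78.9 83.3] 83.5 pca 15.4
scene
px [304 140  33  24 207] mean [0.4717 0.1982 0.1482] zmed 0.1486 rect [471.2 198.6] [99.3 18.1] 84.9 pca 83.24
rail lips
px [203 240  72  47 852] mean [ 0.5045 -0.1388  0.0206] zmed 0.0205 rect [ 503.5 -124.8] [190.8  74.2] 77.6 pca 73.54
apron
px [179 268  44  38 623] mean [ 0.4901 -0.2478  0.0061] zmed 0.006 rect [ 489.9 -246. ] [82.9 85.2] 88.9 pca 39.51
```

>>> {"api": "step_arm", "payload": {
  "targets": [
    [1,[0,-48,0],[0,0,0]],
    [1,[0,-96,0],[0,0,0]],
    [1,[0,-144,0],[0,0,0]],
    [1,[0,-192,0],[0,0,0]],
    [1,[10,-240,0],[0,0,0]],
    [1,[20,-288,0],[0,0,0]],
    [1,[25,-336,0],[0,0,0]],
    [1,[25,-380,0],[0,0,0]]
  ]
}}

```text
time: 1.75
ee_pos: [0.4805, -0.1783, 0.2998]
tcp_rot: [-180.0, -0.0, 83.8]
wrist_force: [0.3, 0.8, 0.3]
opening: 0.085
grasp_force: 0.0
```

>>> {"api": "step_arm", "payload": {
  "targets": [
    [1,[0,0,0],[0,0,0]],
    [1,[0,0,0],[0,0,0]]
  ]
}}

```text
time: 1.95
ee_pos: [0.4801, -0.177, 0.2998]
tcp_rot: [-179.9, -0.0, 83.6]
wrist_force: [-0.5, 0.2, 0.1]
opening: 0.0855
grasp_force: 0.0
```

```bash
python3 - <<'E'
from h import *
o=bot.get_obs(); print(o['time'],o['q'],o['ee_pos'],o['wrist_force'])
im,d,p=shot('wrist'); np.savez('w2',im=im,d=d,**{k:np.array(p[k]) for k in 'KRt'})
w=cloud(d,p)
print('lips'); rect(w,.0165,.026,(.4,.6,-.3,0),100)
print('apron');rect(w,.003,.01,(.4,.6,-.34,-.205),100)
print('block');rect(w,.0275,.05,(.4,.6,-.3,0),20)
cv2.imwrite('pics/w2.png',im[:,:,::-1])
E
```

```text
1.95 [-2.02489873e+01  1.90587207e+00  1.45993973e+01  1.02756101e+02
  1.87782573e-02  7.61230518e+01] [ 0.48009896 -0.17700866  0.29978459] [-0.51404382  0.22711441  0.07660969]
lips
px [281  53  44  23 588] mean [ 0.5229 -0.043   0.0205] zmed 0.0207 rect [522.8 -44. ] [24. 54.] 79.8 pca 170.33
px [ 263   74   30  125 1868] mean [ 0.4824 -0.1374  0.0209] zmed 0.0208 rect [ 479.8 -133.4] [163.1  32.6] 79.6 pca 80.39
px [ 300   77   28  123 1310] mean [ 0.5246 -0.1453  0.0208] zmed 0.0209 rect [ 525.8 -140.9] [163.5  23.1] 78.2 pca 78.77
apron
px [ 265  185   53   54 2172] mean [ 0.4877 -0.2467  0.0061] zmed 0.0061 rect [ 488.2 -241.3] [84.8 73.9] 80.2 pca 41.63
block
px [278  73  47  22 888] mean [ 0.5182 -0.0684  0.0317] zmed 0.0302 rect [518.5 -68.2] [23.  57.9] 79.8 pca 170.22
```

View pics/w2.png

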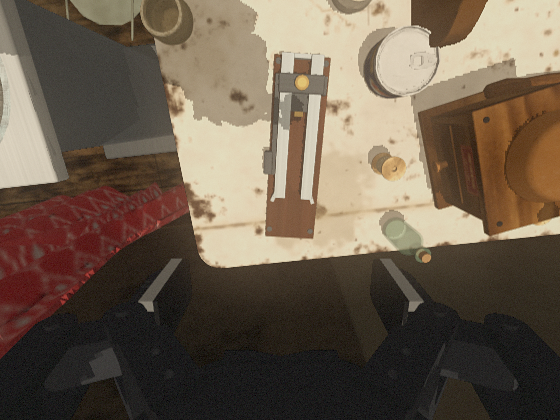

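The rail lies from its mouth at about (292,200) up to the stop block at (300,82), clear of everything. The bobbin and mug are to its right.

```bash
python3 - <<'E'
from h import *
for f in('w2','top'):
    z=np.load(f+'.npz'); w=cloud(z['d'],z)
    for yaw in (79.9,):
        a=np.radians(yaw); ex=np.array([np.cos(a),np.sin(a)]); ey=np.array([-ex[1],ex[0]])
        c=np.array([.500,-.140]); q=w[...,:2]-c; X=q@ex; Y=q@ey; Z=w[...,2]
        L=(Z>.017)&(Z<.024)&(abs(Y)<.05)
        E=[];
        for s in np.arange(-.055,.03,.004):
            m=L&(X>s)&(X<s+.004)&(abs(Y)<.03); y=np.sort(Y[m])
            if len(y)<6: continue
            g=np.diff(y); i=g.argmax(); n=(Z>.003)&(X>s)&(X<s+.004)&(abs(Y)<.06)&(Z<.026)
            E.append((s+.002,y[i],y[i+1],Y[n].min()))
        E=np.array(E); mid=(E[:,1]+E[:,2])/2
        p=np.polyfit(E[:,0],mid,1); print(f,'yaw corr deg',np.degrees(np.arctan(p[0])),'mid0 mm',p[1]*1e3,'slot',np.median(E[:,2]-E[:,1]),'resid',np.std(mid-np.polyval(p,E[:,0]))*1e3, 'base +/-y',np.polyfit(E[:,0],E[:,3],1))
        print('lip x range',np.percentile(X[L],[.5,99.5]).round(4))
        A=(Z>.003)&(Z<.03)&(abs(Y)<.04)&(abs(X)<.16); print('base x range',np.percentile(X[A],[.3,99.7]).round(4))
        B=(Z>.0275)&(Z<.033)&(abs(Y)<.03)&(abs(X)<.16);print('saddle x',np.percentile(X[B],[1,99]).round(4))
        o=c+p[1]*ey; print('pt on axis',o, 'yaw',yaw+np.degrees(np.arctan(p[0])))
E
```

```text
w2 yaw corr deg 0.22060676250983763 mid0 mm -5.6947097666741335 slot 0.022815795547152858 resid 0.21785075183655994 base +/-y [ 0.00012719 -0.04223791]
lip x range [-0.3328  0.1618]
base x range [-0.1431  0.1097]
saddle x [0.0626 0.0853]
pt on axis [ 0.50560646 -0.14099866] yaw 80.12060676250984
top yaw corr deg -0.010240309737465089 mid0 mm -3.850368880748962 slot 0.0233963893279407 resid 0.7182227072734613 base +/-y [ 0.00327305 -0.04679751]
lip x range [-0.3304  0.5404]
base x range [-0.1484  0.1457]
saddle x [0.0651 0.0878]
pt on axis [ 0.5037907  -0.14067523] yaw 79.88975969026254
```

>>> {"api": "step_arm", "payload": {
  "targets": [
    [1,[-5,48,0],[0,0,0]],
    [1,[-12,96,0],[0,0,0]],
    [1,[-25,144,0],[0,0,0]],
    [1,[-25,192,0],[0,0,0]],
    [1,[-25,240,0],[0,0,0]],
    [1,[-20,288,0],[0,0,0]],
    [1,[-15,336,0],[0,0,0]],
    [1,[-10,379,0],[0,0,0]]
  ]
}}

```text
time: 2.8
ee_pos: [0.4684, 0.206, 0.3008]
tcp_rot: [180.0, -0.0, 83.9]
wrist_force: [0.9, -1.0, 0.5]
opening: 0.0859
grasp_force: 0.0
```

>>> {"api": "step_arm", "payload": {
  "targets": [
    [1,[0,0,0],[0,0,0]],
    [1,[0,0,-40],[0,0,0]],
    [1,[0,0,-80],[0,0,0]],
    [1,[0,0,-110],[0,0,0]],
    [1,[0,0,-110],[0,0,0]]
  ]
}}

```text
time: 3.3
ee_pos: [0.4673, 0.2021, 0.1866]
tcp_rot: [-179.7, 0.2, 83.7]
wrist_force: [0.7, 0.7, 0.3]
opening: 0.0852
grasp_force: 0.0
```

>>> {"api": "step_arm", "payload": {
  "targets": [
    [1,[0,0,0],[0,0,0]],
    [1,[0,0,-20],[0,0,0]],
    [1,[0,0,-20],[0,0,0]]
  ]
}}

```text
time: 3.6
ee_pos: [0.4698, 0.2022, 0.1709]
tcp_rot: [180.0, -0.0, 83.6]
wrist_force: [0.3, 0.9, -0.2]
opening: 0.0856
grasp_force: 0.0
```

>>> {"api": "step_arm", "payload": {
  "targets": [
    [1,[0,0,-20],[0,0,0]],
    [1,[0,0,-40],[0,0,0]],
    [1,[0,0,-60],[0,0,0]],
    [1,[0,0,-70],[0,0,0]],
    [1,[0,0,-80],[0,0,0]],
    [1,[0,0,-85],[0,0,0]],
    [1,[0,0,-87],[0,0,0]],
    [1,[0,0,-87],[0,0,0]]
  ]
}}

```text
time: 4.4
ee_pos: [0.4701, 0.202, 0.0837]
tcp_rot: [180.0, -0.0, 83.6]
wrist_force: [0.9, 1.2, 0.3]
opening: 0.0858
grasp_force: 0.0
```

>>> {"api": "step_arm", "payload": {
  "targets": [
    [0.5,[0,0,0],[0,0,0]],
    [0.35,[0,0,0],[0,0,0]],
    [0.2,[0,0,0],[0,0,0]],
    [0,[0,0,0],[0,0,0]],
    [0,[0,0,0],[0,0,0]],
    [0,[0,0,0],[0,0,0]],
    [0,[0,0,0],[0,0,0]],
    [0,[0,0,0],[0,0,0]]
  ],
  "force": 60
}}

```text
time: 5.2
ee_pos: [0.47, 0.202, 0.0835]
tcp_rot: [180.0, -0.0, 83.6]
wrist_force: [-1.1, -0.5, 3.7]
opening: 0.0232
grasp_force: 58.6
```

>>> {"api": "step_arm", "payload": {
  "targets": [
    [0,[0,0,5],[0,0,0]],
    [0,[0,0,15],[0,0,0]],
    [0,[0,0,35],[0,0,0]],
    [0,[0,0,60],[0,0,0]],
    [0,[0,0,90],[0,0,0]],
    [0,[0,0,115],[0,0,0]],
    [0,[0,0,125],[0,0,0]],
    [0,[0,0,125],[0,0,0]]
  ]
}}

```text
time: 6.0
ee_pos: [0.4704, 0.2021, 0.2096]
tcp_rot: [179.9, -0.1, 83.6]
wrist_force: [-0.5, -0.6, -0.9]
opening: 0.0233
grasp_force: 58.9
```

>>> {"api": "step_arm", "payload": {
  "targets": [
    [0,[-10,-20,0],[0,0,0]],
    [0,[-20,-60,0],[0,0,0.08]],
    [0,[-20,-105,0],[0,0,0.2]],
    [0,[-20,-150,0],[0,0,0.34]],
    [0,[-20,-195,0],[0,0,0.48]],
    [0,[-20,-240,0],[0,0,0.62]],
    [0,[-15,-285,0],[0,0,0.76]],
    [0,[-10,-330,0],[0,0,0.9]]
  ]
}}

```text
time: 6.8
ee_pos: [0.4581, -0.1157, 0.2068]
tcp_rot: [-180.0, -0.1, 132.2]
wrist_force: [0.9, 0.4, -0.7]
opening: 0.0234
grasp_force: 59.0
```

>>> {"api": "step_arm", "payload": {
  "targets": [
    [0,[5,-40,0],[0,0,0.14]],
    [0,[13,-80,0],[0,0,0.28]],
    [0,[23,-115,0],[0,0,0.42]],
    [0,[23,-137,0],[0,0,0.54]],
    [0,[23,-137,0],[0,0,0.608]],
    [0,[23,-137,0],[0,0,0.608]],
    [0,[23,-137,0],[0,0,0.608]]
  ]
}}

```text
time: 7.5
ee_pos: [0.4815, -0.2508, 0.2072]
tcp_rot: [180.0, -0.1, 166.6]
wrist_force: [0.3, 0.5, -2.3]
opening: 0.0227
grasp_force: 59.0
```

```bash
python3 - <<'E'
from h import *
o=bot.get_obs(); print(o['time'],o['q'],o['ee_pos'],o['tcp_rot'],o['wrist_force'])
for n in('top','wrist','scene'):
    im,d,p=shot(n); np.savez(n+'3',im=im,d=d,**{k:np.array(p[k]) for k in 'KRt'})
    w=cloud(d,p); print(n); rect(w,.262,.285,(.4,.56,-.36,-.17),60); print('foot');rect(w,.17,.19,(.4,.56,-.36,-.17),30)
    if n!='scene': cv2.imwrite(f'pics/{n}3.png',im[:,:,::-1])
E
```

```text
7.5 [-2.75143180e+01  3.64512023e+00  5.98297690e+00  9.24378738e+01
  5.98069332e-03 -1.41472798e+01] [ 0.48146905 -0.25075632  0.20718361] [ 1.79969755e+02 -9.55219111e-02  1.66632982e+02] [ 0.29971248  0.46659005 -2.34340068]
top
px [403 206  16  26 179] mean [ 0.4523 -0.2371  0.2728] zmed 0.2732 rect [ 457.1 -238.2] [52.2 24. ] 13.3 pca 15.18
foot
px [389 208  21  17 192] mean [ 0.4733 -0.2354  0.1815] zmed 0.1816 rect [ 476.2 -239.6] [44.9 27.9] 75.5 pca 63.9
wrist
px [  195   195   307   225 18887] mean [ 0.47   -0.2309  0.2743] zmed 0.2739 rect [ 474.7 -232.4] [74.5 59.8] 50.2 pca 46.6
px [  59  304  138  116 7337] mean [ 0.4693 -0.29    0.2735] zmed 0.2739 rect [ 470.2 -288.7] [32.6 24.1] 14.2 pca 5.61
foot
px [ 229  209   27   48 1063] mean [ 0.4688 -0.2708  0.1815] zmed 0.1817 rect [ 471.4 -271.2] [15.2 29.1] 77.2 pca 159.09
px [ 306  209   26   48 1046] mean [ 0.4793 -0.2265  0.1814] zmed 0.1816 rect [ 481.7 -227.3] [14.9 28.4] 76.8 pca 174.1
scene
px [189 232  16  11  84] mean [ 0.4966 -0.2136  0.2706] zmed 0.2684 rect [ 496.9 -214.8] [29.3 20.6] 24.7 pca 29.98
px [177 244  15  22 147] mean [ 0.5108 -0.2583  0.2729] zmed 0.2731 rect [ 510.2 -257.9] [14.5 46.4] 75.2 pca 166.59
px [156 249  21  11 106] mean [ 0.4807 -0.287   0.2719] zmed 0.2725 rect [ 478.3 -282.5] [42.9 25.2] 67.5 pca 59.06
foot
px [170 248  31  26 244] mean [ 0.4895 -0.2551  0.1814] zmed 0.1816 rect [ 483.6 -251.5] [60.4 40.2] 74.6 pca 74.28
```

View pics/wrist3.png

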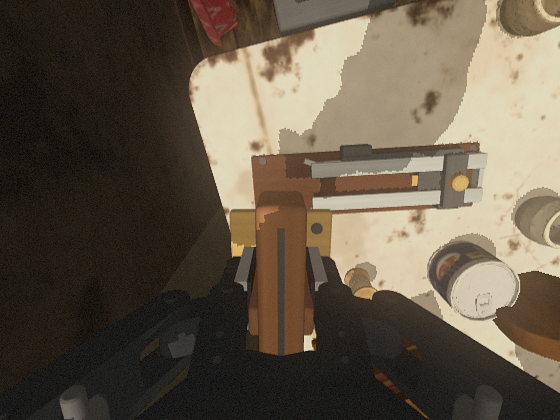

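The holder is firmly in the gripper, its foot at (280,230) with the rail ahead at (310–480,185). I'll let the arm settle, then lower it over the apron.

>>> {"api": "step_arm", "payload": {
  "targets": [
    [0,[0,0,0],[0,0,0]],
    [0,[0,0,-20],[0,0,0]],
    [0,[0,0,-50],[0,0,0]],
    [0,[0,0,-85],[0,0,0]],
    [0,[0,0,-120],[0,0,0]],
    [0,[0,0,-140],[0,0,0]],
    [0,[0,0,-148],[0,0,0]],
    [0,[0,0,-148],[0,0,0]]
  ]
}}

```text
time: 8.45
ee_pos: [0.4815, -0.2507, 0.0597]
tcp_rot: [180.0, -0.1, 166.8]
wrist_force: [0.6, 0.5, -0.5]
opening: 0.0234
grasp_force: 59.1
```

```bash
cat > m.py <<'E'
from h import *
import sys
o=bot.get_obs(); print(o['time'],o['ee_pos'],o['tcp_rot'],o['wrist_force'])
im,d,p=shot('wrist'); w=cloud(d,p); cv2.imwrite(f'pics/{sys.argv[1]}.png',im[:,:,::-1])
a=np.radians(80.); ex=np.array([np.cos(a),np.sin(a)]); ey=np.array([-ex[1],ex[0]])
q=w[...,:2]-[.5036,-.1493]; X=q@ex*1e3; Y=q@ey*1e3; Z=w[...,2]*1e3
fz=(o['ee_pos'][2]-.0336)*1e3; print('foot under z',fz)
hx,hy=(np.array(o['ee_pos'][:2])-[.5036,-.1493])@np.c_[ex,ey]*1e3; print('tcp in track',hx,hy)
def edges(lo,hi,s0,s1):
    r=[]
    for s in np.arange(s0,s1,4):
        m=(X>s)&(X<s+4)&(abs(Y)<32)&(Z>lo)&(Z<hi); y=np.sort(Y[m])
        if len(y)<8: continue
        i=np.diff(y).argmax(); r.append((s+2,y[i],y[i+1],y[0],y[-1]))
    return np.array(r)
r=edges(17,24,-60,40)
mid=(r[:,1]+r[:,2])/2; k=np.polyfit(r[:,0],mid,1); print('slot mid fit',np.degrees(k[0]),k[1],'width',np.median(r[:,2]-r[:,1]),'sd',np.std(mid-np.polyval(k,r[:,0])))
m=(abs(Z-fz-8)<2.5)&(abs(X-hx)<34)&(abs(Y-hy)<24)
print('foot top n',m.sum(),'x',np.percentile(X[m],[1,99]),'y',np.percentile(Y[m],[1,99]))
for s in(-28,-24,-20,18,22,26):
    n=m&(abs(X-hx-s)<2); print(s,n.sum(),np.percentile(Y[n],[1,99]).round(1) if n.sum()>5 else '',end=' ')
E
python3 m.py w4
```

```text
8.45 [ 0.48145576 -0.25068975  0.05974153] [ 1.79980802e+02 -7.37398466e-02  1.66760040e+02] [ 0.61639435  0.54636825 -0.45760189]
foot under z 26.141531239395277
tcp in track -103.69472036310871 4.201676470597312
slot mid fit 0.10100179866417194 -0.5060683433199333 width 21.714296302707393 sd 0.1221605509611031
foot top n 1999 x [-132.92800163  -73.85168565] y [-4.72231162 24.42019813]
-28 244 [-2.8 24.7] -24 293 [-2.7 24.7] -20 244 [ 3.2 24.6] 18 241 [ 0.8 22.4] 22 265 [-4.3 22.1] 26 310 [-5.8 21.8]
```

View pics/w4.png

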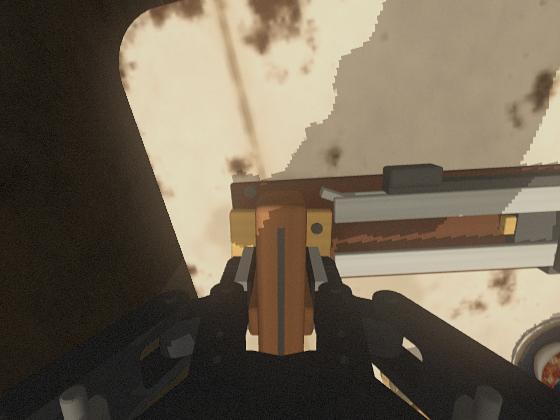

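The foot's front edge at (331,228) already lies above the mouth, and the yaw is 3.3° short. I'll back off along the rail and turn.

>>> {"api": "step_arm", "payload": {
  "targets": [
    [0,[1,-7,0],[0,0,0.03]],
    [0,[1.7,-14.8,0],[0,0,0.058]],
    [0,[1.7,-14.8,0],[0,0,0.058]],
    [0,[1.7,-14.8,0],[0,0,0.058]],
    [0,[1.7,-14.8,0],[0,0,0.058]]
  ]
}}

```text
time: 9.0
ee_pos: [0.4838, -0.2658, 0.061]
tcp_rot: [-180.0, 0.0, 170.0]
wrist_force: [0.3, 0.8, -1.7]
opening: 0.0235
grasp_force: 59.1
```

```bash
python3 m.py w5
```

```text
9.0 [ 0.48377891 -0.26578033  0.06101908] [-1.79989135e+02  4.88494328e-02  1.70048013e+02] [ 0.2934365   0.7511594  -1.68884111]
foot under z 27.41908297197023
tcp in track -118.15262658472733 -0.7066293882672247
slot mid fit 0.034227574484989545 -0.6267986305376453 width 21.677208126149544 sd 0.0831612052125511
foot top n 2000 x [-147.5781429   -88.59938386] y [-9.03579655 18.38914182]
-28 275 [-9.6 18.4] -24 298 [-9.  18.4] -20 241 [-3.  18.7] 18 237 [-3.1 18.3] 22 262 [-6.6 18.5] 26 307 [-9.5 18.4]
```

>>> {"api": "step_arm", "payload": {
  "targets": [
    [0,[-0.8,0,-5],[0,0,0]],
    [0,[-0.8,0,-12],[0,0,0]],
    [0,[-0.8,0,-17],[0,0,0]],
    [0,[-0.8,0,-19],[0,0,0]],
    [0,[-0.8,0,-20],[0,0,0]],
    [0,[-0.8,0,-20],[0,0,0]],
    [0,[-0.8,0,-20],[0,0,0]]
  ]
}}

```text
time: 9.75
ee_pos: [0.4828, -0.266, 0.0405]
tcp_rot: [-180.0, 0.0, 170.1]
wrist_force: [-0.4, 0.5, -2.0]
opening: 0.0229
grasp_force: 59.1
```

```bash
python3 m.py w6
```

```text
9.75 [ 0.4828357  -0.26598325  0.04048926] [-1.79992196e+02  1.60627019e-02  1.70077894e+02] [-0.4402566   0.53121359 -1.98577663]
foot under z 6.889256945710722
tcp in track -118.51624749842748 0.18700621778750892
slot mid fit 0.12946579566110059 -0.5095033014712125 width 21.49048740029246 sd 0.0929510889874179
foot top n 2004 x [-147.90012299  -88.90132701] y [-8.09136254 19.36290897]
-28 277 [-8.5 19.3] -24 301 [-8.1 19.4] -20 236 [-2.1 19.3] 18 242 [-2.  19.3] 22 258 [-5.6 19.4] 26 311 [-8.5 19.5]
```

>>> {"api": "step_arm", "payload": {
  "targets": [
    [0,[1,6,0],[0,0,0]],
    [0,[2,12,0],[0,0,0]],
    [0,[3,17,0],[0,0,0]],
    [0,[3.8,22,0],[0,0,0]],
    [0,[4.7,27,0],[0,0,0]],
    [0,[5.5,32,0],[0,0,0]],
    [0,[6.4,37,0],[0,0,0]]
  ]
}}

```text
time: 10.5
ee_pos: [0.4892, -0.2284, 0.0403]
tcp_rot: [-180.0, 0.0, 170.1]
wrist_force: [0.1, 1.0, -1.6]
opening: 0.0233
grasp_force: 59.1
```

>>> {"api": "step_arm", "payload": {
  "targets": [
    [0,[1,6,0],[0,0,0]],
    [0,[2.1,12,0],[0,0,0]],
    [0,[3.1,18,0],[0,0,0]],
    [0,[4.2,24,0],[0,0,0]],
    [0,[5.2,30,0],[0,0,0]],
    [0,[6.3,36,0],[0,0,0]],
    [0,[7.3,42,0],[0,0,0]],
    [0,[8.3,47.5,0],[0,0,0]]
  ]
}}

```text
time: 11.3
ee_pos: [0.4977, -0.1809, 0.0404]
tcp_rot: [180.0, 0.0, 170.1]
wrist_force: [1.8, -1.9, -1.8]
opening: 0.0234
grasp_force: 59.4
```

>>> {"api": "step_arm", "payload": {
  "targets": [
    [0,[1,6,0],[0,0,0]],
    [0,[2.1,12,0],[0,0,0]],
    [0,[3.1,18,0],[0,0,0]],
    [0,[4.2,24,0],[0,0,0]],
    [0,[5.2,30,0],[0,0,0]],
    [0,[6.3,36,0],[0,0,0]],
    [0,[7,40,0],[0,0,0]]
  ]
}}

```text
time: 12.0
ee_pos: [0.5045, -0.1408, 0.0403]
tcp_rot: [-180.0, 0.0, 170.1]
wrist_force: [2.4, -2.7, -1.1]
opening: 0.023
grasp_force: 59.4
```

>>> {"api": "step_arm", "payload": {
  "targets": [
    [0,[0.3,2,0],[0,0,0]],
    [0,[0.6,3.5,0],[0,0,0]],
    [0,[0.9,5,0],[0,0,0]],
    [0,[1.1,6.5,0],[0,0,0]],
    [0,[1.1,6.5,0],[0,0,0]]
  ]
}}

```text
time: 12.5
ee_pos: [0.5055, -0.135, 0.0403]
tcp_rot: [-180.0, 0.0, 170.1]
wrist_force: [1.6, -2.4, -1.6]
opening: 0.0233
grasp_force: 59.4
```

>>> {"api": "step_arm", "payload": {
  "targets": [
    [0,[0.2,1,0],[0,0,0]],
    [0,[0.4,2,0],[0,0,0]],
    [0,[0.5,3,0],[0,0,0]],
    [0,[0.5,3,0],[0,0,0]]
  ]
}}

```text
time: 12.9
ee_pos: [0.5059, -0.1318, 0.0403]
tcp_rot: [180.0, -0.0, 170.1]
wrist_force: [2.0, -3.0, -0.8]
opening: 0.0233
grasp_force: 59.5
```

>>> {"api": "step_arm", "payload": {
  "targets": [
    [0,[0.2,1,0],[0,0,0]],
    [0,[0.3,2,0],[0,0,0]],
    [0,[0.3,2,0],[0,0,0]]
  ]
}}

```text
time: 13.2
ee_pos: [0.5063, -0.1299, 0.0403]
tcp_rot: [-180.0, -0.0, 170.1]
wrist_force: [0.5, -5.1, -0.7]
opening: 0.0231
grasp_force: 59.5
```

>>> {"api": "step_arm", "payload": {
  "targets": [
    [0,[0.1,0.7,0],[0,0,0]],
    [0,[0.2,1.4,0],[0,0,0]],
    [0,[0.2,1.4,0],[0,0,0]]
  ]
}}

```text
time: 13.5
ee_pos: [0.5063, -0.1296, 0.0404]
tcp_rot: [-179.9, 0.0, 170.0]
wrist_force: [-1.0, -11.0, -0.3]
opening: 0.023
grasp_force: 59.8
```

>>> {"api": "step_arm", "payload": {
  "targets": [
    [0,[0.1,0.7,0],[0,0,0]],
    [0,[0.2,1.2,0],[0,0,0]],
    [0,[0.2,1.2,0],[0,0,0]]
  ]
}}

```text
time: 13.8
ee_pos: [0.5064, -0.1294, 0.0406]
tcp_rot: [-179.7, 0.0, 170.0]
wrist_force: [-1.8, -15.3, 0.6]
opening: 0.023
grasp_force: 60.1
```

```bash
python3 - <<'E'
from h import *
o=bot.get_obs(); print(o['ee_pos'],o['wrist_force'],o['torque'])
im,d,p=shot('wrist'); im2,_,_=shot('top')
a=cv2.resize(im[120:320,190:470],(784,560),interpolation=2); cv2.imwrite('pics/w7.png',a[:,:,::-1])
E
```

```text
[ 0.50639131 -0.12936597  0.04057471] [ -1.80600305 -15.30137847   0.56669153] [-3.5945631   0.37990626 -0.01825925]
```

View pics/w7.png

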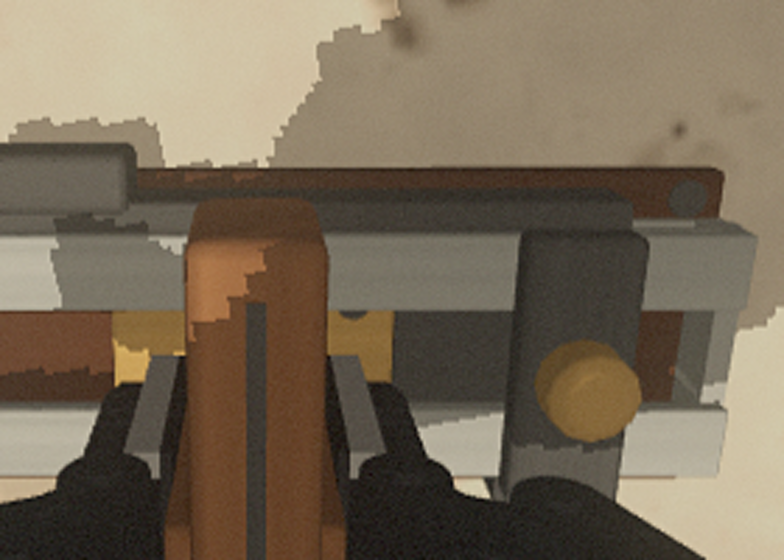

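The foot's front edge (x≈392) touches the stop block's face (x≈395), and its rear edge (x≈113) is next to the catch housing's end (x≈135). I'll press a little more, then pull back gently to test the catch.

>>> {"api": "step_arm", "payload": {
  "targets": [
    [0,[0.1,0.8,0],[0,0,0]],
    [0,[0.1,0.8,0],[0,0,0]],
    [0,[0.1,0.8,0],[0,0,0]]
  ]
}}

```text
time: 14.2
ee_pos: [0.5064, -0.1292, 0.0407]
tcp_rot: [-179.7, 0.0, 170.0]
wrist_force: [-2.5, -18.8, 0.4]
opening: 0.0231
grasp_force: 60.6
```

>>> {"api": "step_arm", "payload": {
  "targets": [
    [0,[-0.2,-1.5,0],[0,0,0]],
    [0,[-0.5,-3,0],[0,0,0]],
    [0,[-0.7,-4.5,0],[0,0,0]],
    [0,[-0.8,-5,0],[0,0,0]],
    [0,[-0.8,-5,0],[0,0,0]]
  ]
}}

```text
time: 14.7
ee_pos: [0.506, -0.1314, 0.0403]
tcp_rot: [180.0, -0.0, 170.1]
wrist_force: [0.4, -5.0, -0.6]
opening: 0.023
grasp_force: 60.1
```

>>> {"api": "step_arm", "payload": {
  "targets": [
    [0,[-0.1,-0.7,0],[0,0,0]],
    [0,[-0.3,-1.5,0],[0,0,0]],
    [0,[-0.3,-1.5,0],[0,0,0]]
  ]
}}

```text
time: 15.0
ee_pos: [0.5059, -0.1322, 0.0402]
tcp_rot: [179.9, 0.0, 170.1]
wrist_force: [3.5, 2.4, -1.7]
opening: 0.0231
grasp_force: 60.2
```

>>> {"api": "step_arm", "payload": {
  "targets": [
    [0,[0.1,0.7,0],[0,0,0]],
    [0.3,[0.1,0.7,0],[0,0,0]],
    [0.45,[0.1,0.7,0],[0,0,0]],
    [0.55,[0.1,0.7,0],[0,0,0]],
    [0.55,[0.1,0.7,0],[0,0,0]],
    [0.55,[0.1,0.7,0],[0,0,0]],
    [0.55,[0.1,0.7,0],[0,0,0]]
  ]
}}

```text
time: 15.7
ee_pos: [0.5058, -0.1323, 0.0403]
tcp_rot: [180.0, -0.0, 170.1]
wrist_force: [-0.2, -0.4, 0.6]
opening: 0.047
grasp_force: 0.0
```

>>> {"api": "step_arm", "payload": {
  "targets": [
    [0.55,[0,0,8],[0,0,0]],
    [0.55,[0,0,20],[0,0,0]],
    [0.55,[0,0,40],[0,0,0]],
    [0.55,[0,0,65],[0,0,0]],
    [0.55,[0,0,95],[0,0,0]],
    [0.55,[0,0,130],[0,0,0]],
    [0.55,[0,0,150],[0,0,0]],
    [0.55,[0,0,150],[0,0,0]]
  ]
}}

```text
time: 16.5
ee_pos: [0.5071, -0.1326, 0.1948]
tcp_rot: [-180.0, 0.4, 170.1]
wrist_force: [0.8, 0.0, 0.5]
opening: 0.0471
grasp_force: 0.0
```

```bash
python3 - <<'E'
from h import *
o=bot.get_obs(); print(o['time'],o['ee_pos'],o['wrist_force'],o['opening'])
im,d,p=shot('wrist'); w=cloud(d,p)
a=np.radians(80.1); ex=np.array([np.cos(a),np.sin(a)]); ey=np.array([-ex[1],ex[0]])
q=w[...,:2]-[.5036,-.1493]; X=q@ex*1e3; Y=q@ey*1e3; Z=w[...,2]*1e3
m=(Z>98)&(Z<112)&(abs(Y)<60)&(abs(X-17)<20); print('bar',m.sum(),X[m].mean(),Z[m].mean(),Y[m].min(),Y[m].max())
c=cv2.resize(im[100:400,120:520],(800,600),interpolation=2); cv2.imwrite('pics/w8.png',c[:,:,::-1])
E
```

```text
16.5 [ 0.5070976  -0.1326253   0.19483278] [0.8265585  0.00472934 0.48966347] 0.04705072740720149
bar 2122 17.161390435696717 106.1652092855446 -51.96885902409963 47.77975368473415
```

View pics/w8.png

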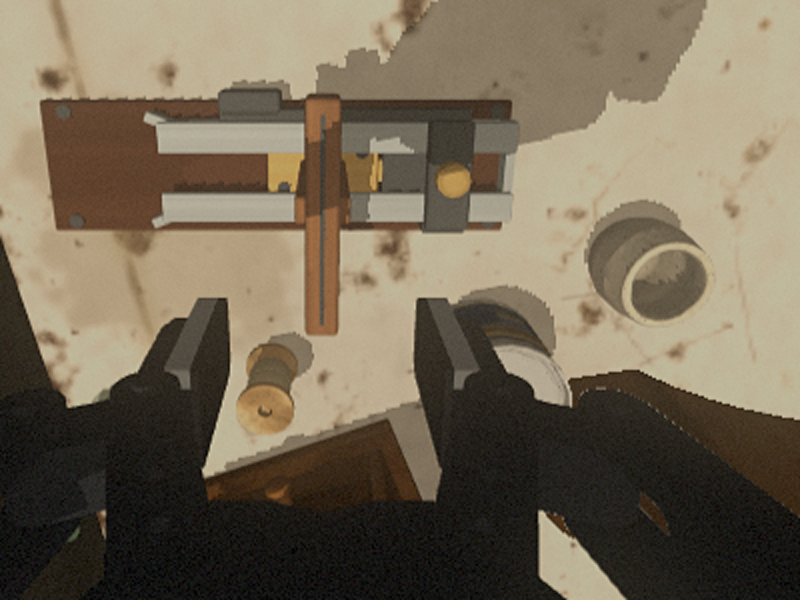

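The holder stands upright and released, with its foot at (270–375,170) against the buffer at (378,172). The bystanders have not moved, so I'm handing it in.

```bash
python3 -c "
from workcell import bot
print(bot.job_done())"
```

```text
the job is handed in; nothing more can be done
None
```

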